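# Fit the flat polishing tool on the keyed spindle

### The job

Take the flat-topped brass polishing tool out of the walnut rack and fit it, notched hub down, over the spindle of the grey polishing head. Press it down gently and turn it slowly until its notches find the spindle's cross pin and it drops fully home on the steel collar, never forcing it, then let go. Leave the other tools and the things lying about where they are.

Things in the scene. Friction and masses are not known exactly. Their poses are not given: they have to be found in the camera images.
- lap_centre (a point): Flat-topped brass polishing tool (loose, about 0.4 kg, 50 mm high, like a thick mushroom, upright). Point on its axis half-way up, 25 mm above its underside; z up. Its head is a disc 56 mm across, straight rim from 3 to 25 mm above this point, flat grooved top: grip it by the rim, clear of the neighbours. It stands over a rack peg 12 mm thick and 10 mm high: lift it straight up.
- lap_hub (a point): Centre of the underside of the same tool's hub (45 mm across, 28 mm high, below the head). Here opens a blind round bore, 16 mm wide and 28 mm deep. Four radial notches cut the underside, 90 degrees apart, along this frame's x and y axes, each 7.5 mm wide and 10 mm deep.
- rack_top (a point): The fixed walnut rack, 85 x 265 mm and 24 mm high: centre of its top face. y runs along the rack; three brass tools stand on its top in a row along y at -85, 0 and +85 mm, in any order.
- machine: The fixed grey polishing head, 190 x 150 mm, top at 44 mm, with a steel spindle collar on top. Origin on the table, straight under the spindle's axis; x points to the back of the casting (it reaches from -80 to +110 mm in x, +-75 mm in y).
- seat (a point): Centre of the flat top face of the fixed eight-sided steel collar on the polishing head (ring 36 mm inside, 54 mm outside, 60 mm above the table), on the spindle's axis, z up. The underside of the tool's hub rests on this face when it is home.
- nose_top (a point): Top of the spindle nose (as it stands unpressed), 26 mm above the collar face: an upright steel shaft 14 mm thick, tapered over its top 6 mm to 6 mm thick. Nose and pin are sprung downwards together: the spring yields at about 6 N, then 0.8 N per mm, hard stop after 3 mm (8.4 N).
- pin_mid (a point): Middle of the cross pin through the nose (unpressed): level, square, 5 mm thick, 32 mm long, flat top 7.5 mm above the collar face. Its direction varies, skew to this frame, and is NOT given: find it by turning, at most 90 degrees. A tool on the pin stands too high; when notches meet the pressed pin it springs up into them and the push back vanishes. A drag brake (0.4 N m) keeps it from turning.
- dome_centre (a point): Bystander: brass tool with a domed head, 52 mm wide and 54 mm high; point on its axis half-way up.
- cone_centre (a point): Bystander: brass tool with a pointed conical head, 40 mm wide and 52 mm high; point on its axis half-way up.
- blank: Bystander: frosted glass lens blank, disc 52 mm wide, 12 mm high; origin under its centre.
- gauge: Bystander: aluminium lens gauge lying flat, 16 mm high, about 100 mm long, with a round dial; origin under its square foot.
- cup: Bystander: black centering cup, 60 mm wide, 50 mm high; origin under its centre.
Things that resemble listed ones, but are neither listed nor needed, are in the scene too. Leave any pink or purple look-alike of the part that bears lap_centre alone.

How it is judged:
By the outcome, as a careful person would: the job done as asked, in the order asked, and still so for the second after the job is handed in, with the robot touching nothing.
It also fails if it takes over 67 s, if anything falls off the work surface, if the arm or the gripper's body presses on something with over 40 N, if the wrist force passes 120 N, or if a joint passes its speed limit or range.

### The arm

A 6-joint arm with a two-finger parallel gripper is mounted at the origin on the work surface. World frame = base frame: x ahead of the robot, y to its left, z up, the work surface at z = 0. Lengths are in mm, angles in rad, forces in N, time in s.
With the tool pointing down it reaches from about 250 to 800 mm from the base axis. Payload 8.5 kg.
Tool frame: the origin (TCP) lies on the centre line of the jaws, within the pads' length; the fingertips stand 19 mm ahead of it and the grasp point (between the pads) is the TCP (bot.tip_extent is the distance from the TCP to the fingertips, in mm); z points along the fingers, y is the line along which they close (so a half turn about z gives the same grasp; the last joint's range is limited). The gripper opens to 85 mm and grips with 20 to 120 N. Pads are 22 mm wide; open, the fingers measure 114 mm over their backs; the gripper's body (76 mm by 85 mm) begins 54 mm behind the grasp point. The pads swing forward as they close: fully open they stand 13 mm farther back than shut.
Start: joints at [1.308, 0.238, -0.013, 1.319, 0, 1.571], TCP at [136.375, 506.935, 250.276] pointing down, gripper open.
Joint ranges: [-2.66, 2.66], [-1.03, 1.9], [-1.14, 1.46], [-1.82, 2.27], [-1.45, 1.34], [-3.14, 3.14]. Speed limits (rad/s): [2.22, 2.22, 2.79, 3.14, 3.14, 3.14].

### API

Orientations are given as a rotation vector (axis times angle).
In Python, from station import bot gives the robot as it stands.
- The arm moves only by the shell command python3 -m crank 'ROWS'. ROWS is text: rows parted by semicolons, each of 7 numbers parted by spaces: the turn, a rotation vector about the tool's x, y, z as a fraction of full scale, then the shift along the tool's x, y, z as a fraction of full scale, then the opening, from 0 (shut) to 1 (fully open). A call has 1 to 5 rows; each row shifts and turns the commanded pose from where the row before left it, along the tool's axes as they then stand; what a row does not reach is not made up. Full scale, the value 1, is 30 mm for a shift and 0.1 rad for a turn. A row lasts 1/10 s, in which the tool goes at most 50 mm and 8.59 degrees, less where a joint would pass 70% of its speed; a pose out of reach is approached as far as the arm can. A call with a number of a shift or a turn outside -1 to 1 is refused whole. A call with a gripper value outside its range is refused whole. The fingers move at their own pace and stop on an object; the grip force is fixed at half the most. Time passes only in rows, so rows that do not move let the fingers close. It gives the time, the measured TCP pose, the force, the opening and the grip force at its end, in the units of the state.
- bot.get_obs(): the state, without advancing time (a new reading comes with each control period).
- bot.grab_frame(name): name is "scene" or "side" or "wrist"; returns a dict with "pixels" (384x512x3 uint8, red, green, blue), "mtx" (3x3 intrinsics, pixels), "rvec" (rotation vector, rad) and "tvec" (3), from world to camera coordinates, as OpenCV has them. Camera axes: x right, y down, z forward; pixel columns grow to the right and rows downward; lengths in mm; the calibration is good to about 2 mm. The wrist camera is an equidistant fisheye: a pixel r from the principal point sees the ray r / f radians off the axis. A picture is of the moment at which its call begins. There is no depth.
- bot.hand_in(): hands the job in; it is judged then, once.
The state is a dict: "clock": time; "q": joint angles; "qd": joint speeds; "joint_efforts": joint torques, N m; "tcp_pos": TCP position; "tool_rot": TCP orientation; "force": force on the tool from outside, world axes, zero at the start; "wrist_torque": the same for the moment, N m; "finger_gap": finger opening in mm; "grip_force": force on a finger pad.
Only numpy, scipy, OpenCV 4.12 (cv2) and the standard library are available. Lean on these libraries where they do the work, as an engineer would, in place of code of your own. Each camera call takes 0.05 s, during which the arm holds its last target. There are 200 camera calls.

## Working session

There is one attempt and no reset: what is moved stays moved. The work goes in short steps, Python scripts to look and compute and a shell command to move; the robot and the scene stay as the last step left them, time stands still between calls to the robot, and variables do not carry over. Pictures are saved under pics/ and viewed, at most 10 in all, crops included, and the job is handed in when it is done.

```bash
ls; mkdir -p pics; python3 - <<'E'
from station import bot
import cv2,numpy as np
for n in("scene","side"):
    f=bot.grab_frame(n); np.savez(f"pics/{n}.npz",**f)
    cv2.imwrite(f"pics/{n}1.png",f["pixels"][:,:,::-1]); print(n,f["mtx"].tolist(),f["rvec"],f["tvec"])
print(bot.get_obs())
E
```

```text
pics
scene [[446.3546197283749, 0.0, 253.09878579727487], [0.0, 446.3546197283749, 192.4314445447268], [0.0, 0.0, 1.0]] [ 2.08019795  1.34655027 -0.54573575] [-269.59613732 -323.52154304 1589.39350196]
side [[350.96381167615215, 0.0, 256.95266424285535], [0.0, 350.96381167615215, 191.9678609916689], [0.0, 0.0, 1.0]] [ 0.10208458 -2.74264687  1.46690905] [593.68229178  64.42906416 817.88715071]
{'clock': 0.1, 'q': array([ 1.30797448e+00,  2.38700375e-01, -1.41345574e-02,  1.31916063e+00,
       -3.73238228e-05,  1.57079846e+00]), 'qd': array([ 0.00024637, -0.0026133 ,  0.00220948,  0.00079691,  0.00060252,
        0.00049023]), 'joint_efforts': array([-3.82981052e-04, -5.39719319e+01,  3.47000313e+01,  1.33997059e-02,
       -4.62257049e-05,  2.51769848e-05]), 'tcp_pos': array([136.32666575, 506.66379756, 249.76636551]), 'tool_rot': array([-4.11639871e-01, -3.11438576e+00,  1.87512620e-03]), 'force': array([-0.16899628, -0.36582472,  0.44056844]), 'wrist_torque': array([-0.0367481 ,  0.02956924, -0.01017383]), 'grip_force': 0.0, 'finger_gap': 85.364826911495}
```

View pics/scene1.png

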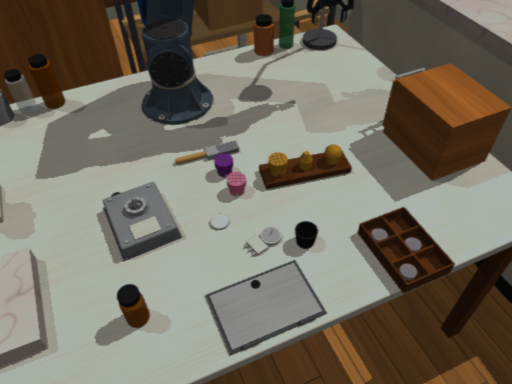

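View pics/side1.png

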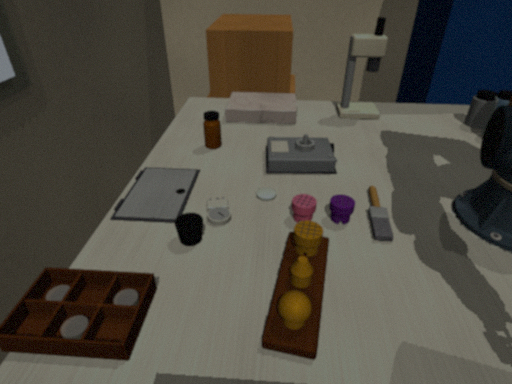

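The scene shows these candidates:
- Flat grooved brass tool: scene (278,162), side (308,237).
- Cone: scene (306,160). Dome: scene (333,154).
- Pink look-alike: scene (236,183). Purple look-alike: scene (224,165).

I choose the brass flat-topped tool at the rack end nearest the pink one. The spindle is at scene (135,205), side (305,142).

```bash
cat > h.py <<'E'
import numpy as np,cv2
from scipy.optimize import least_squares
def load(n): return dict(np.load(f"pics/{n}.npz"))
def proj(f,P): return cv2.projectPoints(np.array(P,float).reshape(-1,1,3),f["rvec"],f["tvec"],f["mtx"],None)[0].reshape(-1,2)
def onz(f,uv,z):
    R=cv2.Rodrigues(f["rvec"])[0]; c=-R.T@f["tvec"]; d=R.T@np.linalg.inv(f["mtx"])@[*uv,1]
    return c+d*(z-c[2])/d[2]
E
python3 - <<'E'
from h import *
s,d=load("scene"),load("side")
print(proj(s,[[0,0,0],[136,507,250]]),proj(d,[[0,0,0],[136,507,250]]))
for n,a,b,z in(("lap top",(278,157),(308,230),74),("dome top",(333,147),(295,297),78),("cone top",(306,151),(302,257),76),("nose",(135,200),(305,137),86)):
    print(n,onz(s,a,z).round(),onz(d,b,z).round())
A=s["pixels"][120:270,90:360,::-1];B=d["pixels"][120:360,240:360,::-1]
A=cv2.resize(A,None,fx=2,fy=2,interpolation=2);B=cv2.resize(B,None,fx=2,fy=2,interpolation=2)
o=np.zeros((480,780,3),np.uint8);o[:300,:540]=A;o[:480,540:]=B;cv2.imwrite("pics/crop1.png",o)
E
```

```text
[[177.3872133  101.57582248]
 [328.2320811   20.8407242 ]] [[511.70785861 219.61503691]
 [814.53218154 364.97523469]]
lap top [481. 163.  74.] [486. 164.  74.]
dome top [513. 324.  78.] [514. 329.  78.]
cone top [494. 246.  76.] [500. 240.  76.]
nose [ 482. -251.   86.] [ 477. -229.   86.]
```

View pics/crop1.png

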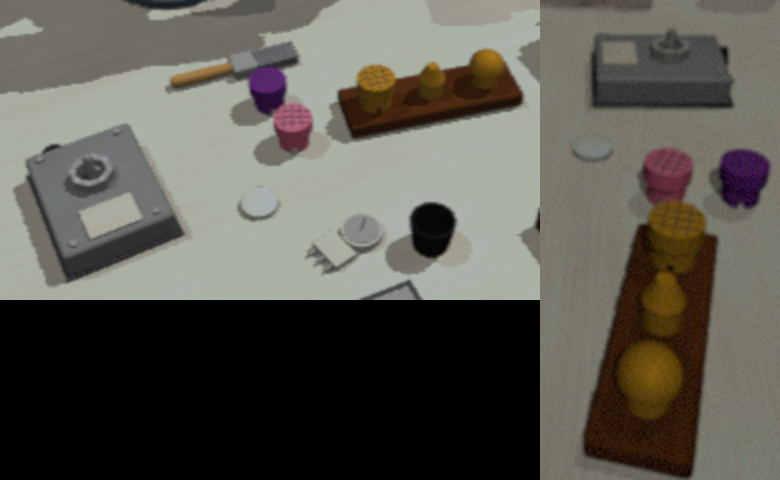

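The crop confirms the choice: the brass, flat, grooved tool is at scene (278,156). It sits at about (483,163), with its top at z≈74, and the rack runs about 10° off y. I'll move above it and turn so the jaws close across the rack.

```bash
R="";
python3 -m crank '0 0 0 -0.944 -0.537 0 1; 0 0 0 -0.944 -0.537 0 1; 0 0 0 -0.944 -0.537 0 1; 0 0 0 -0.944 -0.537 0 1; 0 0 0 -0.944 -0.537 0 1'
python3 -m crank '0 0 0 -0.944 -0.537 0 1; 0 0 0 -0.944 -0.537 0 1; 0 0 0 -0.944 -0.537 0 1; 0 0 0 -0.944 -0.537 0 1; 0 0 0 -0.944 -0.537 0 1'
python3 -m crank '0 0 0 -0.944 -0.537 0 1; 0 0 0 -0.944 -0.537 0 1; 0 0 0 -0.944 -0.537 0 1; 0 0 0 -0.944 -0.537 0 1; 0 0 0 -0.944 -0.537 0 1'
python3 -m crank '0 0 1 0 0 0.15 1; 0 0 1 0 0 0.15 1; 0 0 1 0 0 0.15 1; 0 0 1 0 0 0.15 1; 0 0 1 0 0 0.15 1'
python3 -m crank '0 0 1 0 0 0.15 1; 0 0 1 0 0 0.15 1; 0 0 1 0 0 0.15 1; 0 0 1 0 0 0.15 1; 0 0 1 0 0 0.15 1'
python3 -m crank '0 0 1 0 0 0.15 1; 0 0 1 0 0 0.15 1; 0 0 1 0 0 0.15 1; 0 0 1 0 0 0.15 1; 0 0 0.9 0 0 0.15 1'
python3 -m crank '0 0 0 0 0 0 1; 0 0 0 0 0 0 1'
cat >> h.py <<'E'
def fish_onz(f,uv,z):
    R=cv2.Rodrigues(f["rvec"])[0]; c=-R.T@f["tvec"]
    v=(np.array(uv,float)-f["mtx"][:2,2])/f["mtx"][0,0]; r=np.hypot(*v)
    d=R.T@np.r_[v/r*np.sin(r),np.cos(r)]; return c+d*(z-c[2])/d[2]
def fish_proj(f,P):
    p=cv2.Rodrigues(f["rvec"])[0]@np.array(P,float)+f["tvec"].ravel(); r=np.hypot(*p[:2]); t=np.arctan2(r,p[2])
    return p[:2]/r*t*f["mtx"][0,0]+f["mtx"][:2,2]
def grab(n,name):
    from station import bot
    f=bot.grab_frame(n); np.savez(f"pics/{name}.npz",**f); cv2.imwrite(f"pics/{name}.png",f["pixels"][:,:,::-1]); return f
E
python3 - <<'E'
from h import *
from station import bot
o=bot.get_obs();print(o["clock"],o["tcp_pos"],cv2.Rodrigues(o["tool_rot"])[0].round(3),o["q"].round(3),o["force"])
f=grab("wrist","w1");R=cv2.Rodrigues(f["rvec"])[0];print(f["mtx"][0],-R.T@f["tvec"],fish_proj(f,[483,163,74]))
E
```

```text
clock: 0.6
tcp_pos: [252.8, 391.2, 250.0]
tool_rot: [-0.411, -3.114, 0.001]
force: [0.2, 0.5, 0.5]
finger_gap: 85.1
grip_force: 0.0
clock: 1.1
tcp_pos: [368.6, 276.6, 250.1]
tool_rot: [-0.412, -3.114, 0.001]
force: [0.5, 0.8, -0.5]
finger_gap: 85.3
grip_force: 0.0
clock: 1.6
tcp_pos: [484.5, 162.0, 250.1]
tool_rot: [-0.412, -3.114, 0.0]
force: [0.6, 0.3, -0.5]
finger_gap: 85.5
grip_force: 0.0
clock: 2.1
tcp_pos: [483.6, 163.1, 227.3]
tool_rot: [-1.175, -2.913, 0.001]
force: [-0.2, -0.3, -0.4]
finger_gap: 85.4
grip_force: 0.0
clock: 2.6
tcp_pos: [483.6, 163.2, 204.8]
tool_rot: [-1.859, -2.532, 0.001]
force: [0.7, 0.1, -0.7]
finger_gap: 85.3
grip_force: 0.0
clock: 3.1
tcp_pos: [483.6, 163.1, 182.3]
tool_rot: [-2.418, -2.005, 0.001]
force: [0.0, 0.8, 0.1]
finger_gap: 85.8
grip_force: 0.0
clock: 3.3
tcp_pos: [483.7, 163.2, 182.7]
tool_rot: [-2.411, -2.013, 0.001]
force: [-0.6, -1.1, 0.1]
finger_gap: 85.5
grip_force: 0.0
3.3 [483.65096837 163.16778201 182.67573417] [[ 0.178  0.984 -0.001]
 [ 0.984 -0.178 -0.   ]
 [-0.    -0.001 -1.   ]] [ 0.325  0.246 -0.18   1.145 -0.     2.076] [-0.63849667 -1.13035377  0.11461163]
[297.31863964   0.         252.92585632] [497.68311056 244.08570933 305.73748127] [253.38535002 196.87156252]
```

View pics/w1.png

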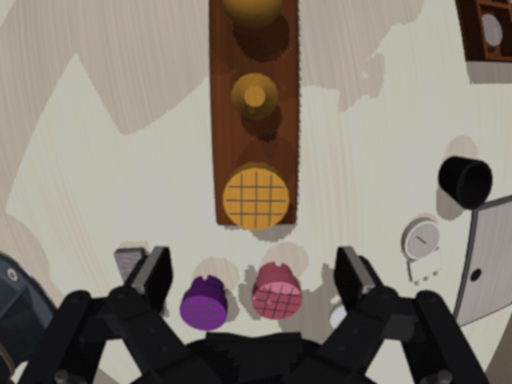

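The wrist view shows the flat lap top, a grid-grooved disc at about (256,198). The cone is at (255,95), the dome is above it, and pink is at (277,290), clear of the finger paths.

```bash
python3 - <<'E'
from h import *
f=load("w1");print(fish_onz(f,(256,198),74),[np.linalg.norm(fish_onz(f,(223,198),74)-fish_onz(f,(289,198),74))])
p=f["pixels"];h=cv2.cvtColor(p,cv2.COLOR_RGB2HSV)
m=((h[...,0]>10)&(h[...,0]<30)&(h[...,1]>120)&(h[...,2]>150)).astype(np.uint8);m=cv2.morphologyEx(m,3,np.ones((7,7)))
n,l,st,c=cv2.connectedComponentsWithStats(m)
for i in range(1,n):
    if st[i][4]>800: print(st[i],c[i],fish_onz(f,c[i],74))
E
```

```text
[484.95569044 161.63994115  74.        ] [np.float64(54.89864756929286)]
[ 224  168   65   62 3132] [255.449553  198.7247765] [484.39523407 161.09194769  74.        ]
```

```bash
cd .;
python3 -m crank '0 0 0 -0.045 0.05 0.8 1; 0 0 0 0 0 0.9 1; 0 0 0 0 0 0.9 1; 0 0 0 0 0 0.9 1; 0 0 0 0 0 0.6 1'
python3 -m crank '0 0 0 0 0 0 1; 0 0 0 0 0 0 0; 0 0 0 0 0 0 0; 0 0 0 0 0 0 0; 0 0 0 0 0 0 0'
python3 -m crank '0 0 0 0 0 0 0; 0 0 0 0 0 0 0; 0 0 0 0 0 0 0'
python3 -c "
from h import *
grab('wrist','w2')"
```

```text
clock: 3.85
tcp_pos: [484.5, 161.4, 58.4]
tool_rot: [-2.412, -2.013, 0.002]
force: [0.2, 0.2, -0.3]
finger_gap: 85.1
grip_force: 0.0
clock: 4.35
tcp_pos: [485.8, 161.9, 61.4]
tool_rot: [2.413, 2.01, 0.003]
force: [-1.6, 0.2, 5.0]
finger_gap: 54.3
grip_force: 62.5
clock: 4.65
tcp_pos: [485.8, 161.9, 61.4]
tool_rot: [2.413, 2.01, 0.004]
force: [-0.9, -0.5, 5.3]
finger_gap: 54.1
grip_force: 62.5
```

View pics/w2.png

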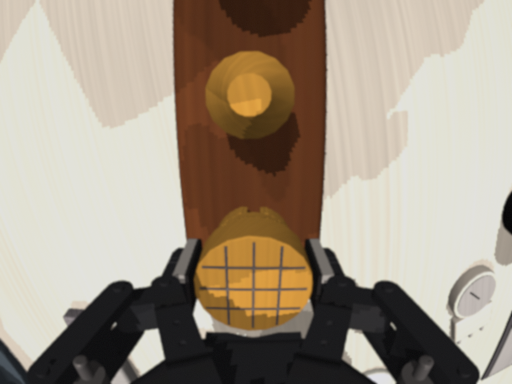

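Gripped: the disc is centred between the pads at about (254,282), and one notch shows at (257,210), so the notches lie along the tool's axes. Next I lift straight up and carry it past the spindle, so the wrist camera can see the nose.

```bash
cd .;
python3 -m crank '0 0 0 0 0 -0.2 0; 0 0 0 0 0 -0.5 0; 0 0 0 0 0 -1 0; 0 0 0 0 0 -1 0; 0 0 0 0 0 -1 0'
python3 -m crank '0 0 0 0 0 -0.8 0; 0 0 0 -0.4 0.06 0 0; 0 0 0 -0.9 0.13 0 0; 0 0 0 -0.9 0.13 0 0; 0 0 0 -0.9 0.13 0 0'
python3 -m crank '0 0 0 -0.95 0.13 0 0; 0 0 0 -0.95 0.13 0 0; 0 0 0 -0.95 0.13 0 0; 0 0 0 -0.95 0.13 0 0; 0 0 0 -0.95 0.13 0 0'
python3 -m crank '0 0 0 -0.95 0.13 0 0; 0 0 0 -0.95 0.13 0 0; 0 0 0 -0.95 0.13 0 0; 0 0 0 -0.95 0.13 0 0; 0 0 0 -0.95 0.13 0 0'
python3 -m crank '0 0 0 -0.95 0.13 0 0; 0 0 0 -0.95 0.13 0 0; 0 0 0 -0.95 0.13 0 0; 0 0 0 -0.5 0.1 0 0; 0 0 0 0 0 0 0'
python3 -m crank '0 0 0 0 0 0 0; 0 0 0 0 0 0 0'
python3 - <<'E'
from h import *
from station import bot
o=bot.get_obs();print(o["tcp_pos"],cv2.Rodrigues(o["tool_rot"])[0].round(4),o["q"].round(2),o["force"])
f=grab("wrist","w3");grab("side","side2");print(fish_proj(f,[481,-245,86]))
E
```

```text
clock: 5.2
tcp_pos: [484.7, 161.5, 172.5]
tool_rot: [2.414, 2.011, -0.0]
force: [-0.2, -0.6, -5.5]
finger_gap: 54.5
grip_force: 64.5
clock: 5.7
tcp_pos: [480.5, 66.2, 193.9]
tool_rot: [-2.413, -2.011, 0.002]
force: [-0.4, 0.6, -4.2]
finger_gap: 54.4
grip_force: 64.9
clock: 6.2
tcp_pos: [473.6, -77.6, 193.9]
tool_rot: [-2.413, -2.01, 0.002]
force: [0.6, -0.4, -4.1]
finger_gap: 54.3
grip_force: 64.9
clock: 6.7
tcp_pos: [466.9, -221.0, 193.9]
tool_rot: [-2.413, -2.009, 0.002]
force: [-0.0, 0.6, -3.9]
finger_gap: 54.2
grip_force: 64.9
clock: 7.2
tcp_pos: [463.7, -322.9, 193.8]
tool_rot: [-2.416, -2.007, 0.001]
force: [-0.0, 0.9, -4.5]
finger_gap: 54.4
grip_force: 64.7
clock: 7.4
tcp_pos: [464.2, -320.2, 194.6]
tool_rot: [-2.413, -2.011, 0.0]
force: [-0.6, -0.0, -4.0]
finger_gap: 54.5
grip_force: 64.7
[ 464.23753848 -320.17357884  194.56494529] [[ 1.803e-01  9.836e-01 -7.000e-04]
 [ 9.836e-01 -1.803e-01  7.000e-04]
 [ 6.000e-04 -8.000e-04 -1.000e+00]] [-0.6   0.33 -0.03  1.21  0.    1.15] [-0.62302951 -0.0413015  -3.98511285]
[258.17540627 102.04071277]
```

View pics/w3.png

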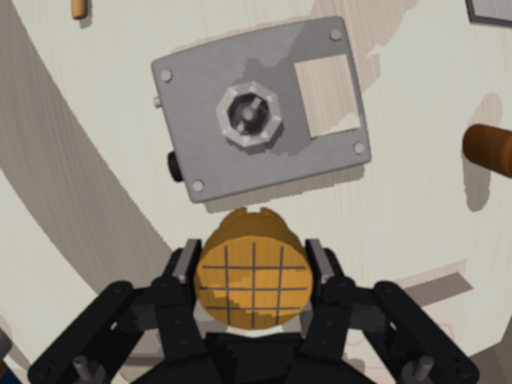

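The collar shows at about (249,114), with the nose and diagonal pin inside it. I'll take one enlarged crop for the centre and the pin direction.

```bash
python3 - <<'E'
from h import *
f=load("w3");c=f["pixels"][70:160,200:300,::-1]
cv2.imwrite("pics/crop3.png",cv2.resize(c,None,fx=6,fy=6,interpolation=cv2.INTER_CUBIC))
p=f["pixels"];h=cv2.cvtColor(p,cv2.COLOR_RGB2HSV)
m=((h[...,0]>10)&(h[...,0]<30)&(h[...,1]>120)&(h[...,2]>150)).astype(np.uint8);m=cv2.morphologyEx(m,3,np.ones((9,9)))
n,l,st,cc=cv2.connectedComponentsWithStats(m)
for i in range(1,n):
    if st[i][4]>2000: print(st[i],cc[i],fish_onz(f,cc[i],207.2))
E
```

```text
[ 198  236  114   81 6746] [257.83427216 275.19848799] [ 466.64125432 -314.80109042  207.2       ]
```

View pics/crop3.png

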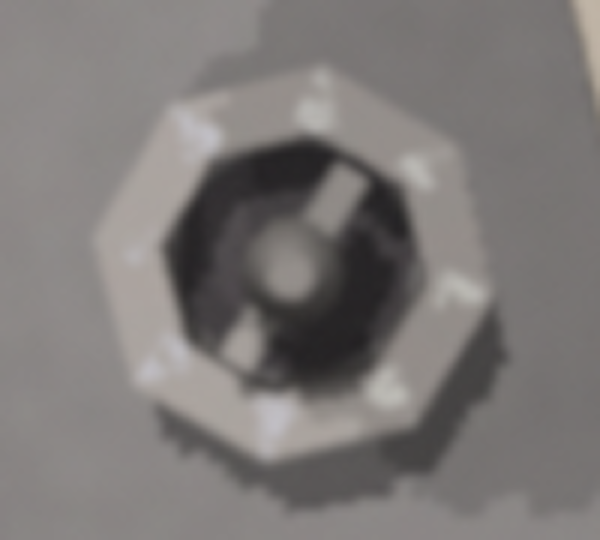

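```bash
python3 - <<'E'
from h import *
f=load("w3")
px=lambda c:((np.array(c)+.5)/6-.5)+[200,70]
V=[(175,103),(322,65),(462,150),(492,292),(415,422),(268,460),(135,382),(95,240)]
W=np.array([fish_onz(f,px(v),60)[:2] for v in V]);C=W.mean(0);print("collar",C,np.hypot(*(W-C).T).round(1))
print("nose",fish_onz(f,px((291,272)),86))
a,b=[fish_onz(f,px(v),67.5)[:2] for v in((350,178),(238,356))];print("pin",(a+b)/2,np.linalg.norm(a-b),np.degrees(np.arctan2(*(a-b)[::-1])))
t=np.linspace(0,2*np.pi,181)
def ext(c):
    q=np.array([fish_proj(f,[c[0]+28*np.cos(u),c[1]+28*np.sin(u),c[2]]) for u in t]);return [q[:,0].min(),q[:,0].max(),q[:,1].min(),q[:,1].max()]
r=least_squares(lambda c:np.array(ext(c))-[195.5,312.5,235.5,329],[465,-320,207]);print("lap",r.x,r.fun)
r=least_squares(lambda c:np.array(ext([*c,207]))-[195.5,312.5,235.5,329],[465,-320]);print("lap207",r.x,r.fun)
E
```

```text
collar [ 471.59039418 -254.03938141] [29.  29.  29.  28.5 28.9 29.  28.9 29. ]
nose [ 471.54792309 -253.49799626   86.        ]
pin [ 471.46907177 -254.01651145] 29.53689525970083 47.68121350459078
lap [ 463.18321141 -324.37539199  203.19681737] [-0.11528687  0.11523116  0.12664005 -0.16472964]
lap207 [ 463.59393923 -322.08187823] [-1.97974085  1.98044405 -0.71261692  1.79521698]
```

```bash
python3 - <<'E'
from h import *
for n,z0,z1 in(("w3",207,203),("w2",74,70)):
    f=load(n);h=cv2.cvtColor(f["pixels"],cv2.COLOR_RGB2HSV)
    m=((h[...,0]>10)&(h[...,0]<30)&(h[...,1]>120)).astype(np.uint8)
    P=[]
    for c in range(212,300,4):
        v=cv2.GaussianBlur(h[...,2],(3,3),0)[:,c].astype(int); g=v[2:]-v[:-2]
        P.append((c,225+np.argmax(g[224:262])+.0)); k=np.where(m[270:345,c])[0].max()+270.5; P.append((c,k))
    P=np.array(P,float); print(P[:,1].reshape(-1,2).T.tolist())
    R=cv2.Rodrigues(f["rvec"])[0]
    def res(x):
        return [np.hypot(*(fish_onz(f,p,x[2])[:2]-x[:2]))-28 for p in P]
    x0=[464,-321,z0] if n=="w3" else [485,161.5,z0]
    r=least_squares(res,x0,loss="soft_l1");print(n,r.x.round(2),np.abs(r.fun).mean())
    for z in(z0,z1): r=least_squares(lambda x:res([*x,z]),x0[:2],loss="soft_l1");print(z,r.x.round(2),np.abs(r.fun).mean())
E
```

```text
[[248.0, 246.0, 244.0, 241.0, 239.0, 239.0, 238.0, 237.0, 236.0, 235.0, 235.0, 236.0, 236.0, 236.0, 237.0, 238.0, 239.0, 241.0, 242.0, 244.0, 247.0, 250.0], [315.5, 319.5, 321.5, 323.5, 299.5, 325.5, 326.5, 327.5, 328.5, 329.5, 328.5, 328.5, 328.5, 328.5, 327.5, 325.5, 316.5, 323.5, 322.5, 319.5, 317.5, 314.5]]
w3 [ 462.79 -324.01  203.55] 0.6549702566085485
207 [ 463.09 -321.51] 1.237672901759545
203 [ 462.74 -324.4 ] 0.6731876128146773
[[248.0, 246.0, 244.0, 241.0, 240.0, 239.0, 238.0, 237.0, 236.0, 235.0, 236.0, 236.0, 236.0, 237.0, 237.0, 238.0, 239.0, 241.0, 243.0, 244.0, 247.0, 250.0], [315.5, 318.5, 321.5, 323.5, 324.5, 326.5, 327.5, 327.5, 328.5, 329.5, 329.5, 329.5, 328.5, 328.5, 327.5, 326.5, 325.5, 324.5, 322.5, 319.5, 317.5, 314.5]]
w2 [484.34 158.14  70.73] 0.1716779558815081
74 [484.63 160.56] 0.8034112084657369
70 [484.26 157.6 ] 0.21208631043386686
```

The spindle axis is about (472,-254): collar, nose and pin agree, and the collar size checks. The pin lies at about 48°, so the notches need a turn of about +0.55 rad about tool z. I'll pre-turn 0.3 rad and stop just above the nose.

```bash
cd .;
python3 -m crank '0 0 0 0.76 -0.04 0 0; 0 0 0 0.76 -0.04 0 0; 0 0 0 0.76 -0.04 0 0; 0 0 1 0 0 0.7 0; 0 0 1 0 0 0.7 0'
python3 -m crank '0 0 1 0 0 0.7 0; 0 0 0 0 0 0 0; 0 0 0 0 0 0 0; 0 0 0 0 0 0 0'
python3 - <<'E'
from h import *
from station import bot
o=bot.get_obs();print(o["tcp_pos"],cv2.Rodrigues(o["tool_rot"])[0].round(3).tolist(),o["q"].round(2),o["force"],o["wrist_torque"])
a=grab("side","s3")["pixels"][90:190,240:360,::-1];b=grab("scene","c3")["pixels"][150:250,90:210,::-1]
cv2.imwrite("pics/s3c.png",cv2.resize(np.hstack([a,b]),None,fx=3.3,fy=3.3,interpolation=2))
E
```

```text
clock: 8.0
tcp_pos: [474.1, -251.9, 153.3]
tool_rot: [2.602, 1.756, 0.002]
force: [-0.3, -0.5, -3.7]
finger_gap: 54.3
grip_force: 64.8
clock: 8.4
tcp_pos: [474.1, -253.4, 133.1]
tool_rot: [2.684, 1.63, 0.001]
force: [0.6, 0.1, -3.6]
finger_gap: 54.4
grip_force: 64.8
[ 474.05685772 -253.36131476  133.096463  ] [[0.461, 0.887, 0.002], [0.887, -0.461, -0.001], [-0.0, 0.002, -1.0]] [-0.49  0.32 -0.2   1.04 -0.    1.56] [ 0.57872255  0.09354887 -3.55169166] [0.01051822 0.01600728 0.03093594]
```

View pics/s3c.png

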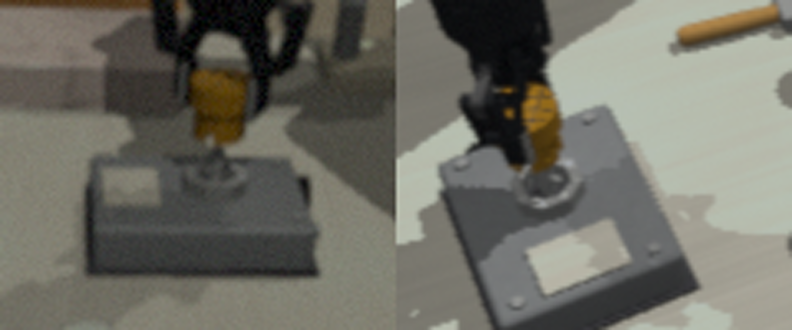

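The lap is poised just above the nose in both views. I'll lower it in small steps, watching the force.

```bash
cat > o.py <<'E'
from station import bot
import numpy as np,cv2
o=bot.get_obs();R=cv2.Rodrigues(o["tool_rot"])[0]
print("tcp",o["tcp_pos"].round(2),"yaw",np.degrees(np.arctan2(R[1,0],R[0,0])).round(1),"F",o["force"].round(2),"Ftool",(R.T@o["force"]).round(2),"T",o["wrist_torque"].round(3),"tilt",R[:,2].round(3))
E
python3 -m crank '0 0 0 0 -0.03 0.15 0; 0 0 0 0 0 0.15 0; 0 0 0 0 0 0.1 0; 0 0 0 0 0 0 0'|head -1; python3 o.py
python3 -m crank '0 0 0 0 0 0.07 0; 0 0 0 0 0 0 0'|head -1; python3 o.py
python3 -m crank '0 0 0 0 0 0.07 0; 0 0 0 0 0 0 0'|head -1; python3 o.py
```

```text
clock: 8.9
tcp [ 472.19 -252.64  119.21] yaw 62.4 F [ 0.42  0.15 -4.99] Ftool [0.33 0.31 4.99] T [-0.015  0.011 -0.018] tilt [-0.001  0.    -1.   ]
clock: 9.1
tcp [ 472.5  -252.79  117.52] yaw 62.4 F [-0.32 -0.39 -4.74] Ftool [-0.49 -0.1   4.74] T [ 0.075  0.036 -0.022] tilt [-0.  0. -1.]
clock: 9.3
tcp [ 472.48 -252.77  115.45] yaw 62.4 F [ 0.4  -0.99 -4.05] Ftool [-0.69  0.81  4.05] T [ 0.076 -0.001  0.033] tilt [-0. -0. -1.]
```

```bash

python3 -m crank '0 0 0 0 0 0.1 0; 0 0 0 0 0 0 0'|head -1; python3 o.py
python3 -m crank '0 0 0 0 0 0.1 0; 0 0 0 0 0 0 0'|head -1; python3 o.py
python3 -m crank '0 0 0 0 0 0.07 0; 0 0 0 0 0 0 0'|head -1; python3 o.py
```

```text
clock: 9.5
tcp [ 472.38 -252.7   112.27] yaw 62.4 F [ 0.29  0.2  -4.99] Ftool [0.31 0.17 4.99] T [ 0.024 -0.009  0.02 ] tilt [-0.  0. -1.]
clock: 9.7
tcp [ 472.37 -252.69  109.24] yaw 62.4 F [ 0.19  0.54 -5.07] Ftool [ 0.57 -0.08  5.07] T [ 0.021 -0.012 -0.017] tilt [-0.001  0.    -1.   ]
clock: 9.9
tcp [ 472.59 -252.78  107.34] yaw 62.4 F [ 0.82  1.11 -4.8 ] Ftool [1.36 0.21 4.8 ] T [ 0.053 -0.064 -0.001] tilt [ 0.  0. -1.]
```

The bore is on the nose with almost no side force. Next I go down to pin contact, aiming for a 7 N push (Fz about +2.5).

```bash

for i in 1; do python3 -m crank '0 0 0 0 0 0.07 0; 0 0 0 0 0 0 0'|head -1; done; python3 o.py
python3 -m crank '0 0 0 0 0 0.07 0; 0 0 0 0 0 0 0'|head -1; python3 o.py
python3 -m crank '0 0 0 0 0 0.04 0; 0 0 0 0 0 0 0'|head -1; python3 o.py
```

```text
clock: 10.1
tcp [ 472.69 -252.76  105.28] yaw 62.4 F [ 1.59 -0.6  -5.39] Ftool [0.2  1.69 5.39] T [ 0.106 -0.186 -0.011] tilt [ 0. -0. -1.]
clock: 10.3
tcp [ 472.81 -252.9   103.61] yaw 62.4 F [-0.24  0.92  1.06] Ftool [ 0.71 -0.64 -1.06] T [0.243 0.015 0.019] tilt [ 0.001 -0.    -1.   ]
clock: 10.5
tcp [ 472.8  -252.89  102.4 ] yaw 62.4 F [0.28 0.58 2.01] Ftool [ 0.65 -0.02 -2.01] T [0.213 0.001 0.034] tilt [ 0.001 -0.    -1.   ]
```

It rests on the pin, pushing about 6.5 N. Now I turn slowly.

```bash

python3 -m crank '0 0 0.3 0 0 0 0; 0 0 0.3 0 0 0 0; 0 0 0.3 0 0 0 0'|head -1; python3 o.py
for i in 1; do python3 -m crank '0 0 0.2 0 0 0 0; 0 0 0.2 0 0 0 0; 0 0 0.2 0 0 0 0'|head -1; done; python3 o.py
python3 -m crank '0 0 0.2 0 0 0 0; 0 0 0.2 0 0 0 0'|head -1; python3 o.py
python3 -m crank '0 0 0.2 0 0 0 0; 0 0 0.2 0 0 0 0'|head -1; python3 o.py
```

```text
clock: 10.8
tcp [ 472.71 -252.76  102.26] yaw 57.1 F [-0.2   1.78  2.69] Ftool [ 1.39 -1.13 -2.69] T [ 0.372 -0.108  0.041] tilt [ 0. -0. -1.]
clock: 11.1
tcp [ 472.65 -252.62  102.13] yaw 53.7 F [1.09 2.51 2.67] Ftool [ 2.67 -0.61 -2.67] T [ 0.746 -0.247  0.049] tilt [ 0.  0. -1.]
clock: 11.3
tcp [ 472.7  -252.69  102.11] yaw 51.4 F [ 2.78 -1.13 -2.35] Ftool [0.85 2.88 2.35] T [-0.087 -0.7   -0.029] tilt [ 0.  0. -1.]
clock: 11.5
tcp [ 472.81 -252.87  101.94] yaw 49.1 F [ 3.45  1.78 -1.97] Ftool [3.6  1.44 1.97] T [ 0.459 -0.831  0.001] tilt [ 0. -0. -1.]
```

At yaw about 51° the push back vanished, matching the pin's seen direction of 48°. I relieve the side force and lower gently.

```bash

python3 -m crank '0 0 0 0.03 0.015 0 0; 0 0 0 0 0 0 0'|head -1; python3 o.py
python3 -m crank '0 0 0 0 0 0.05 0; 0 0 0 0 0 0 0'|head -1; python3 o.py
python3 -m crank '0 0 0 0 0 0.05 0; 0 0 0 0 0 0 0'|head -1; python3 o.py
```

```text
clock: 11.7
tcp [ 473.15 -252.62  101.81] yaw 49.2 F [ 2.51 -1.69 -4.02] Ftool [0.37 3.   4.01] T [-0.075 -0.363 -0.067] tilt [-0.001 -0.001 -1.   ]
clock: 11.9
tcp [ 473.19 -252.49  100.27] yaw 49.2 F [ 1.19 -0.63 -4.17] Ftool [0.3  1.32 4.17] T [-0.093 -0.299  0.017] tilt [-0.001 -0.    -1.   ]
clock: 12.1
tcp [ 473.24 -252.36   98.83] yaw 49.2 F [ 1.35 -1.24 -4.45] Ftool [-0.06  1.84  4.45] T [-0.094 -0.262 -0.031] tilt [-0.001  0.    -1.   ]
```

Dropping freely. On to the collar.

```bash

python3 -m crank '0 0 0 0 0.02 0.03 0; 0 0 0 0 0 0 0'|head -1; python3 o.py
python3 -m crank '0 0 0 0 0 0.03 0; 0 0 0 0 0 0 0'|head -1; python3 o.py
python3 -m crank '0 0 0 0 0 0.03 0; 0 0 0 0 0 0 0'|head -1; python3 o.py
python3 -m crank '0 0 0 0 0 0.03 0; 0 0 0 0 0 0 0'|head -1; python3 o.py
```

```text
clock: 12.3
tcp [ 473.62 -252.74   97.99] yaw 49.2 F [-0.66 -0.85 -4.95] Ftool [-1.08  0.06  4.95] T [0.03  0.001 0.004] tilt [-0.001  0.    -1.   ]
clock: 12.5
tcp [ 473.77 -252.79   97.49] yaw 49.2 F [-2.01  1.32 -1.12] Ftool [-0.31 -2.38  1.12] T [ 0.103  0.264 -0.017] tilt [-0. -0. -1.]
clock: 12.7
tcp [ 473.76 -252.79   97.4 ] yaw 49.2 F [-4.77  2.14  9.09] Ftool [-1.5  -5.   -9.09] T [ 0.401  0.889 -0.037] tilt [ 0. -0. -1.]
clock: 12.9
tcp [ 473.8  -252.8    97.35] yaw 49.2 F [-6.41  4.01 18.01] Ftool [ -1.15  -7.45 -18.02] T [ 0.727  1.501 -0.037] tilt [ 0.001 -0.001 -1.   ]
```

Hard stop at TCP z 97.4, exactly the predicted collar height. I relieve the load, let go and retract.

```bash

python3 -m crank '0 0 0 0 -0.02 -0.06 0; 0 0 0 0 0 0 0'|head -1; python3 o.py
python3 -m crank '0 0 0 0 0 0 0.8; 0 0 0 0 0 0 1; 0 0 0 0 0 0 1; 0 0 0 0 0 0 1; 0 0 0 0 0 0 1'
python3 -m crank '0 0 0 0 0 -0.3 1; 0 0 0 0 0 -0.6 1; 0 0 0 0 0 -1 1; 0 0 0 0 0 -1 1; 0 0 0 0 0 -1 1'|tail -5
python3 -m crank '0 0 0 -0.9 0 0 1; 0 0 0 -0.9 0 0 1; 0 0 0 -0.5 0 0 1; 0 0 0 0 0 0 1; 0 0 0 0 0 0 1'|head -2
python3 -c "
from h import *
f=grab('wrist','w9');print(f['tvec'])
cv2.imwrite('pics/w9.png',f['pixels'][:,:,::-1])"
```

```text
clock: 13.1
tcp [ 473.59 -252.44   97.5 ] yaw 49.2 F [-0.16 -0.33 -1.22] Ftool [-0.36  0.09  1.22] T [-0.089 -0.044  0.037] tilt [ 0. -0. -1.]
clock: 13.6
tcp_pos: [473.6, -252.5, 97.3]
tool_rot: [2.856, 1.308, -0.0]
force: [-0.8, 0.1, 0.9]
finger_gap: 85.2
grip_force: 0.0
tcp_pos: [473.3, -252.3, 216.2]
tool_rot: [2.856, 1.308, 0.0]
force: [-0.0, -1.1, -0.1]
finger_gap: 85.0
grip_force: 0.0
clock: 14.6
tcp_pos: [428.4, -304.6, 214.5]
[-522.25592282   16.87064467  362.16499557]
```

View pics/w9.png

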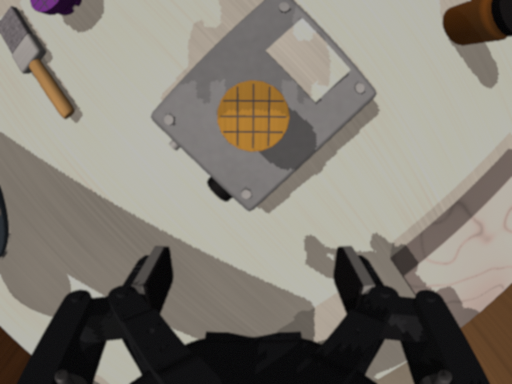

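The lap sits level on the spindle at (253,116), the gripper is clear and nothing else has been disturbed. I'm handing in.

```bash
python3 -c "
from station import bot
print(bot.hand_in())"
```

```text
the job is handed in; nothing more can be done
None
```

The flat-topped brass lap is fully home on the collar with its notches over the pin, released and handed in; the push reached about 23 N against the collar for a moment once it was already seated.

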